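# Refit the juice pitcher's double lid and take off the cap

## Task

Get the glass juice pitcher ready for straining: take the two-part lid off the cork coaster as one nested piece (steel strainer with the bamboo cap on it), lower it plug first into the pitcher's mouth without dropping it, and press it down until the strainer sits level and fully home, with the white silicone collar pushed down onto the glass. Only then lift off the bamboo cap alone, leaving the strainer sitting undisturbed in the mouth, and finish while still holding the cap in the gripper, still and roughly upright, at least 5 cm clear above the pitcher. Keep the pitcher standing where it is and leave the bowl, egg cup and spoon alone.

Things in the scene. Friction and masses are not known exactly. Their poses are not given: they have to be found in the camera images.
- pitcher: Clear glass juice pitcher, loose, 750 g, on the red flap. Origin: centre of its underside, z up. Round body 96 mm across up to 105 mm height, tapering to a neck 62 mm across from 148 mm up to the glass rim at 178 mm. The loop handle on its own +y side reaches 92 mm from the axis, at 32 to 134 mm height.
- mouth (a point): Centre of the pitcher's glass rim, 178 mm above its underside. In the mouth sits a white silicone sealing collar with a flat top ring (62 mm outside, 48 mm opening, 4 mm thick).
- collar (a joint): How far the white silicone collar is pushed down into the mouth (m). At about 0 its top stands 10 mm above the glass rim; at 0.006 (the stop) it rests on the glass, top 4 mm above the rim. It slides under about 6 N of push and stays where it is left; the weight of the lids does not move it.
- strainer: Inner lid: steel strainer, 150 g. Origin: centre of its plug's underside, z up. Round plug 42 mm across, 20 mm long, foot chamfered to 32 mm (3 mm play all round in the collar); flat round flange 68 mm across at 20 to 28 mm height, its edge is the grip for both lids; upstanding ring 44 mm across up to 42 mm. Fully home its origin is 162 mm above the pitcher's underside (168 mm before pressing).
- cap: Outer lid: bamboo cap, 50 g, nested over the strainer's ring (2.5 mm play), standing on the flange, not fastened. Origin: centre of its underside, 28 mm above the strainer's origin while nested, z up. Inverted round cup 56 mm across, 22 mm high, open 16 mm deep below, flat on top, with a round knob 22 mm across and 20 mm tall in the middle (42 mm high in all).
- coaster: Round cork coaster, 96 mm across, 5 mm thick, fixed; the nested lid stands on it, near its middle, at the start. Origin: centre of its underside.
- bowl: Bystander: white plastic cereal bowl, 136 mm across, 55 mm high. Origin: centre of its underside. (A tall fixed cereal dispenser also stands at the flap's left edge, clear of the work.)
- eggcup: Bystander: white porcelain egg cup, 48 mm across, 62 mm high. Origin: centre of its underside.
- spoon: Bystander: steel spoon lying flat, 165 mm long, up to 10 mm high, bowl end towards +x of its frame. Origin: on the flap, near mid length.
There are look-alikes about, which are no part of the job. What is meant by the cap is not purple, red or yellow, and is the larger of those in its own colour.

How it is judged:
By the outcome, as a careful person would: the job done as asked, in the order asked, and still so for the second after the job is handed in, while the arm keeps its last pose, push and grip.
It also fails if it takes over 70 s, if anything falls off the work surface, if the arm or the gripper's body presses on something with over 40 N, if the wrist force passes 120 N, or if a joint passes its speed limit or range.

## Robot

A 7-joint arm with a two-finger parallel gripper is mounted at the origin on the work surface. World frame = base frame: x ahead of the robot, y to its left, z up, the work surface at z = 0. Lengths are in m, angles in rad, forces in N, time in s.
With the tool pointing down it reaches from about 0.35 to 0.9 m from the base axis. Payload 7.2 kg.
Tool frame: the origin (TCP) lies at the very end of the fingers, on their centre line; the grasp point (between the pads) lies 19 mm behind it; z points along the fingers, y is the line along which they close (so a half turn about z gives the same grasp; the last joint's range is limited). The gripper opens to 88 mm and grips with 3 to 60 N. Pads are 20 mm wide; open, the fingers measure 115 mm over their backs; the gripper's body (75 mm by 178 mm) begins 61 mm behind the grasp point.
Start: joints at [1.214, 0.411, -0.013, 1.596, 0.006, 1.134, -0.082], TCP at [0.178, -0.599, 0.223] pointing down, gripper open.
Joint ranges: [-2.95, 2.95], [-0.29, 1.99], [-1.47, 1.44], [0.14, 2.54], [-1.03, 4.17], [0.13, 1.85], [-2.86, 2.86]. Speed limits (rad/s): [2.39, 2.39, 3.01, 3.01, 3.14, 3.14, 3.14].

## Interface

Orientations are given as a unit quaternion [x, y, z, w].
In Python, from cell import r gives the robot as it stands.
- The arm moves only by the tool carry_out, never from a script. Its argument "moves" is one flat list of numbers, 5 for each row, row after row: the opening, from 0 (shut) to 1 (fully open), then the shift along the tool's x, y, z in cm, then the turn about the tool's z in degrees. A call has exactly 10 rows; each row is the pose to reach, as a shift and turn from the pose commanded when the call began, along the tool's axes at that moment; what a row does not reach only later rows make up. A row lasts 1/10 s, in which the tool goes at most 50 mm and 8.59 degrees, less where a joint would pass 70% of its speed; a pose out of reach is approached as far as the arm can. A call with a gripper value outside its range is refused whole. The fingers move at their own pace and stop on an object; "grip_force" is the grip in N (left out, the last holds). Time passes only in rows, so rows that repeat a pose let the fingers close, or fill a call up. It gives the time, the measured TCP pose, the force, the opening and the grip force at its end, in the units of the state.
- r.sense(): the state, without advancing time (a new reading comes with each control period).
- r.camera(name): name is "scene" or "top"; returns a dict with "color" (480x640x3 uint8, red, green, blue), "range_z" (480x640 float32, m along the optical axis (not along the pixel's ray), 0 where there is no reading), "K" (3x3 intrinsics, pixels), "extrinsics" (4x4, takes a point from camera to world coordinates). Camera axes: x right, y up, looking along -z (the intrinsics and any distortion apply to the point x, -y, -z); pixel columns grow to the right and rows downward; lengths in m; the calibration is good to about 2 mm. A picture is of the moment at which its call begins.
- r.close_job(): hands the job in; it is judged then, once.
The state is a dict: "clock": time; "qpos": joint angles; "qvel": joint speeds; "joint_efforts": joint torques, N m; "eef_pos": TCP position; "orientation": TCP orientation; "contact_force": force on the tool from outside, world axes, zero at the start; "wrist_torque": the same for the moment, N m; "finger_gap": opening from 0.0 (shut) to 1.0 (fully open); "grip_force": force on a finger pad.
Only numpy, scipy, OpenCV 4.12 (cv2) and the standard library are available. Lean on these libraries where they do the work, as an engineer would, in place of code of your own. Each camera call takes 0.05 s, during which the arm holds its last target. There are 200 camera calls.

## Working session

There is one attempt and no reset: what is moved stays moved. The work goes in short steps, Python scripts to look and compute and a tool call to move; the robot and the scene stay as the last step left them, time stands still between calls to the robot, and variables do not carry over. Pictures are saved under pics/ and viewed, at most 10 in all, crops included, and the job is handed in when it is done.

Besides the shell and the picture viewer there is one more tool, called after ">>>" as name(argument=value, ...), one argument or row to a line, values as JSON. carry_out: Moves the arm, as the interface text tells. Its arguments: {"type":"object","properties":{"moves":{"type":"array"},"grip_force":{"type":"number"}},"required":["moves"]}

```bash
mkdir -p pics; ls; cat > h.py <<'E'
import numpy as np, cv2
from cell import r
def snap(n):
    c=r.camera(n); np.savez(f'pics/{n}.npz',**{k:np.asarray(v) for k,v in c.items()}); return c
def ray(c,u,v):
    K=c['K'];E=c['extrinsics'];d=np.array([(u-K[0,2])/K[0,0],-(v-K[1,2])/K[1,1],-1.0])
    return E[:3,3],E[:3,:3]@d
def pt(c,u,v,z=None):
    o,d=ray(c,u,v)
    if z is None: return o+d*float(c['range_z'][int(v),int(u)])
    return o+d*(z-o[2])/d[2]
def tri(c1,p1,c2,p2):
    o1,d1=ray(c1,*p1);o2,d2=ray(c2,*p2)
    s=np.linalg.lstsq(np.c_[d1,-d2],o2-o1,rcond=None)[0]
    a=o1+s[0]*d1;b=o2+s[1]*d2
    return (a+b)/2,np.linalg.norm(a-b)
E
python3 - <<'E'
from h import *
for n in('scene','top'):
    c=snap(n); cv2.imwrite(f'pics/{n}1.png',c['color'][:,:,::-1]); print(n,c['K'].tolist(),c['extrinsics'].round(3).tolist(), [k for k in c])
print(r.sense())
E
```

```text
pics
scene [[514.4666787441679, 0.0, 323.6251481255462], [0.0, 514.4666787441679, 239.5892780742393], [0.0, 0.0, 1.0]] [[-0.869, -0.263, 0.419, 0.956], [0.494, -0.482, 0.724, 0.642], [0.012, 0.836, 0.549, 0.614], [0.0, 0.0, 0.0, 1.0]] ['color', 'range_z', 'K', 'extrinsics']
top [[584.6636071032459, 0.0, 311.36364568880015], [0.0, 584.6636071032459, 242.31510282539796], [0.0, 0.0, 1.0]] [[-0.0, 0.991, -0.137, 0.445], [-1.0, -0.003, -0.019, 0.043], [-0.019, 0.137, 0.99, 1.134], [0.0, 0.0, 0.0, 1.0]] ['color', 'range_z', 'K', 'extrinsics']
{'clock': 0.1, 'qpos': array([ 1.21378222,  0.41183232, -0.01270627,  1.59694712,  0.00560727,
        1.13429321, -0.08220564]), 'qvel': array([ 0.00032154, -0.00169567,  0.00062768, -0.00146719,  0.000347  ,
        0.00165336, -0.00011975]), 'joint_efforts': array([ 3.19595791e-03, -5.89096749e+01,  6.44163061e-01, -2.91710365e+01,
       -5.37967344e-02,  1.44672923e-02,  2.43595275e-05]), 'eef_pos': array([ 0.17783956, -0.59869536,  0.22189089]), 'orientation': array([ 9.89589977e-01,  1.43913713e-01, -1.58366931e-04, -7.04598606e-04]), 'contact_force': array([ 0.69950748, -1.03568799, -0.23452909]), 'wrist_torque': array([-0.02975925,  0.02312242, -0.00604312]), 'grip_force': 0.0, 'finger_gap': 0.9960750218420115}
```

View pics/scene1.png

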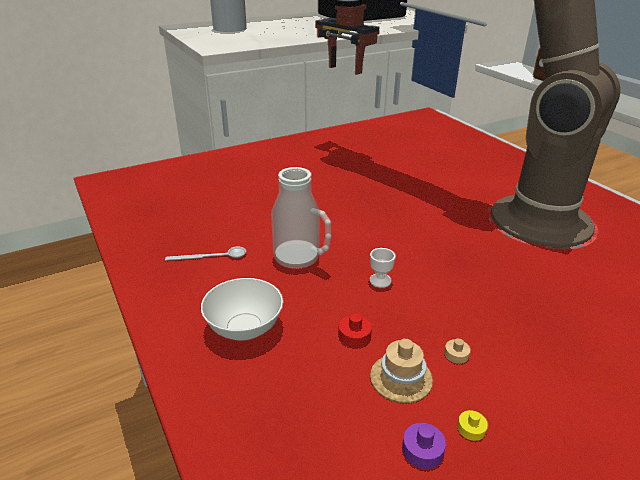

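View pics/top1.png

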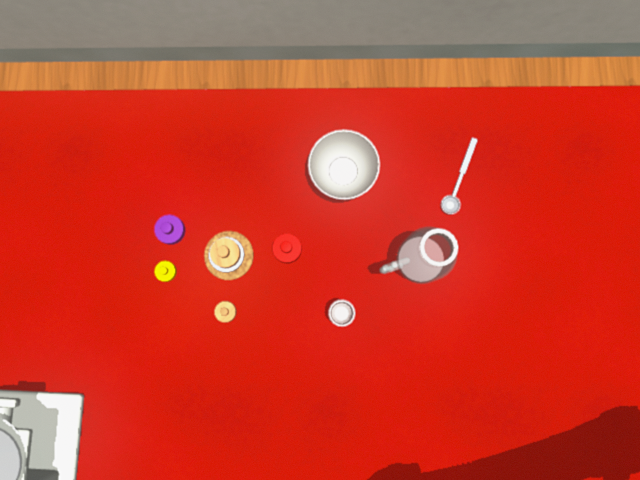

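Candidates for the cap: the large tan one on the coaster (scene 405,355; top 223,253), small tan (scene 457,350; top 225,311), red (355,330; 287,247), purple (424,445; 168,229), yellow (473,425; 165,271). By the description, it is the large tan one on the coaster. I'll check it in a crop along with the mouth.

```bash
python3 - <<'E'
from h import *
s=np.load('pics/scene.npz');t=np.load('pics/top.npz')
def crop(c,u,v,w=50,h=37): return cv2.resize(np.ascontiguousarray(c['color'][v-h:v+h,u-w:u+w,::-1]),(400,296),interpolation=cv2.INTER_CUBIC)
# scene lid, scene mouth / top lid, top mouth : scale 4
m=np.vstack([np.hstack([crop(s,405,362),crop(s,295,180)]),np.hstack([crop(t,228,255),crop(t,430,250)])])
cv2.imwrite('pics/crops.png',m)
for n,c,u,v in(('s knob',s,405,342),('t knob',t,223,253),('t coaster',t,209,262),('t table',t,260,300),('t collar L',t,421,247),('t collar R',t,456,247)):
    print(n,pt(c,u,v).round(4))
E
```

```text
s knob [0.5748 0.2263 0.0749]
t knob [0.5724 0.2259 0.073 ]
t coaster [0.5631 0.2649 0.0035]
t table [0.4892 0.1645 0.0021]
t collar L [ 0.5678 -0.1171  0.1863]
t collar R [ 0.568  -0.1745  0.1833]
```

View pics/crops.png

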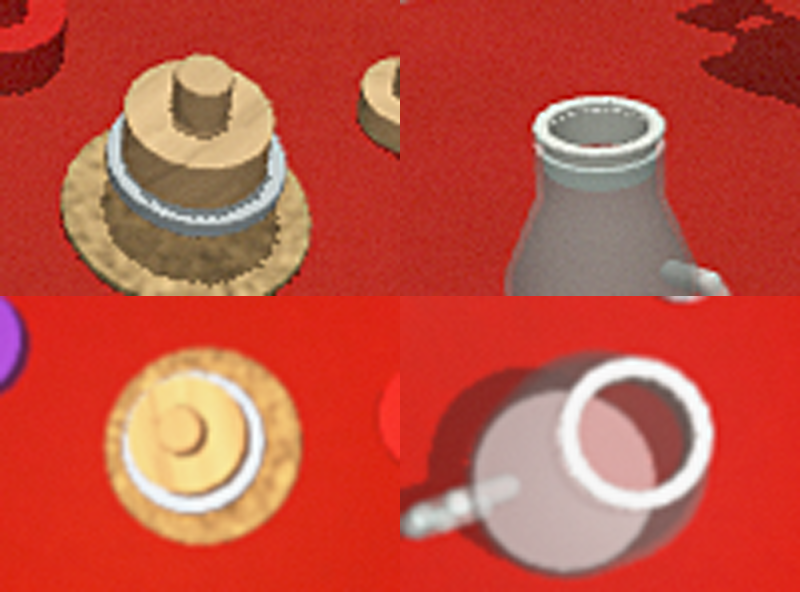

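The crops show the large bamboo cap nested on the steel flange on the coaster: knob top at (203,63) and (183,429). They also show the raised white collar in the mouth, with ring centres at about (599,126) and (636,433).

```bash
cat >> h.py <<'E'
def cl(c):  # tool rotation from sense
    from scipy.spatial.transform import Rotation as R
    return R.from_quat(c['orientation']).as_matrix()
E
python3 - <<'E'
from h import *
s=np.load('pics/scene.npz');t=np.load('pics/top.npz')
f=lambda o,x,y:(o[0]+(x+.5)/4-.5,o[1]+(y+.5)/4-.5)
SL,SM,TL,TM=(355,325),(245,143),(178,218),(380,213)
print('knob',tri(s,f(SL,203,63),t,f(TL,183,133)))
print('collar top',tri(s,f(SM,199.5,126),t,f(TM,236,137)))
for z in(.028,.03,.033): print('flange',z,pt(t,*f(TL,193.5,145.5),z))
# depth-based fits
def cloud(c):
    v,u=np.mgrid[:480,:640];K=c['K'];E=c['extrinsics'];d=c['range_z']
    p=np.stack([(u-K[0,2])/K[0,0]*d,-(v-K[1,2])/K[1,1]*d,-d],-1)@E[:3,:3].T+E[:3,3]; return p,d>0
def show(n,P): print(n,len(P),'min',P.min(0).round(4),'max',P.max(0).round(4),'medz',np.median(P[:,2]).round(4))
def circ(P):
    A=np.c_[2*P[:,:2],np.ones(len(P))];x=np.linalg.lstsq(A,(P[:,:2]**2).sum(1),rcond=None)[0];return x[:2].round(4),np.sqrt(x[2]+x[:2]@x[:2]).round(4)
for n,c in(('s',s),('t',t)):
    p,ok=cloud(c); q=p[ok]
    near=lambda x,y,r:np.hypot(q[:,0]-x,q[:,1]-y)<r
    for nm,x,y,r,a,b in(('knob',.573,.226,.06,.068,.085),('captop',.573,.226,.06,.05,.06),('flange',.573,.226,.06,.029,.037),('collar',.568,-.145,.05,.180,.2),('pit',.568,-.145,.12,.02,.1)):
        P=q[near(x,y,r)&(q[:,2]>a)&(q[:,2]<b)]
        if len(P)>5: show(n+' '+nm,P); print('   circ',circ(P),'mean',P.mean(0).round(4))
    # handle bottom etc
    for nm,u,v in (('handle',395,265),):
        if n=='t': print(nm,p[v,u])
print('handle dir', pt(t,386,268,.1), pt(t,404,260,.12))
print(cl(r.sense()).round(3))
E
```

```text
knob (array([0.57493516, 0.22521995, 0.07747502]), np.float64(0.00213589904343409))
collar top (array([ 0.56702218, -0.14510249,  0.18589673]), np.float64(0.002277138686994706))
flange 0.028 [0.57580966 0.22784048 0.028     ]
flange 0.03 [0.57557374 0.22750681 0.03      ]
flange 0.033 [0.57521987 0.22700631 0.033     ]
s knob 163 min [0.5644 0.216  0.0681] max [0.5862 0.2397 0.0767] medz 0.0744
   circ (array([0.5764, 0.2293]), np.float64(0.0082)) mean [0.5772 0.2303 0.0736]
s captop 662 min [0.5481 0.2005 0.0501] max [0.6039 0.2571 0.0599] medz 0.0547
   circ (array([0.5761, 0.2293]), np.float64(0.0213)) mean [0.5798 0.2335 0.0546]
s flange 387 min [0.5424 0.197  0.029 ] max [0.6083 0.2634 0.037 ] medz 0.0327
   circ (array([0.5747, 0.2287]), np.float64(0.0306)) mean [0.586  0.2435 0.0327]
s collar 276 min [ 0.5366 -0.1739  0.1801] max [ 0.5973 -0.1119  0.189 ] medz 0.1862
   circ (array([ 0.5677, -0.1426]), np.float64(0.0271)) mean [ 0.567  -0.1443  0.1855]
s pit 1764 min [ 0.5249 -0.1626  0.0202] max [ 0.6161 -0.0546  0.1   ] medz 0.0625
   circ (array([ 0.5699, -0.1175]), np.floa
[... 426 characters left out ...]
369] medz 0.0324
   circ (array([0.576 , 0.2278]), np.float64(0.0313)) mean [0.5666 0.2205 0.0325]
t collar 482 min [ 0.5367 -0.1759  0.18  ] max [ 0.5979 -0.115   0.1919] medz 0.1869
   circ (array([ 0.5674, -0.1451]), np.float64(0.0274)) mean [ 0.5678 -0.1458  0.1866]
t pit 526 min [ 0.5197 -0.1903  0.0201] max [ 0.6088 -0.0589  0.1   ] medz 0.0549
   circ (array([ 0.5675, -0.1379]), np.float64(0.0481)) mean [ 0.5616 -0.1369  0.0572]
handle [ 0.54377134 -0.08092249  0.1322078 ]
handle dir [ 0.54163534 -0.06890916  0.1       ] [ 0.55366776 -0.0982187   0.12      ]Traceback (most recent call last):
  File "<stdin>", line 25, in <module>
AttributeError: 'float' object has no attribute 'sense'
```

>>> carry_out(
  moves=[1,3,-3.3,-1.5,0,1,6,-6.6,-3,0,1,9,-9.9,-4.5,0,1,12,-13.2,-6,0,1,15,-16.5,-6,0,1,18,-19.8,-6,0,1,21,-23.1,-6,0,1,24,-26.4,-6,0,1,27,-29.7,-6,0,1,30,-33,-6,0],
  grip_force=40,
)

```text
clock: 1.1
eef_pos: [0.3718, -0.1956, 0.2826]
orientation: [0.99, 0.144, -0.0, 0.0]
contact_force: [0.6, -0.1, -0.0]
finger_gap: 0.994
grip_force: 0.0
```

>>> carry_out(
  moves=[1,3.5,-3.5,0,0,1,7,-7,0,0,1,10.5,-10.5,0,0,1,14,-14,0,0,1,17.5,-17.5,0,0,1,21,-21,0,0,1,24.5,-25,0,0,1,28,-29,3,0,1,31,-33,6,0,1,31.7,-34.9,10,0],
)

```text
clock: 2.1
eef_pos: [0.5758, 0.2225, 0.194]
orientation: [0.99, 0.144, 0.002, -0.001]
contact_force: [1.0, -0.8, -0.5]
finger_gap: 1.001
grip_force: 0.0
```

>>> carry_out(
  moves=[1,0,0,1,0,1,0,0,2,0,1,0,0,3,0,1,0,0,4,0,1,0,0,5,0,1,0,0,6,0,1,0,0,7,0,1,0,0,8,0,1,0,0,8,0,1,0,0,8,0],
)

```text
clock: 3.1
eef_pos: [0.5741, 0.2192, 0.1138]
orientation: [0.99, 0.144, -0.0, -0.0]
contact_force: [1.2, -0.9, -0.2]
finger_gap: 1.0
grip_force: 0.0
```

```bash
python3 - <<'E'
from h import *
c=snap('scene'); i=c['color'][250:430,290:530,::-1]; a=cv2.resize(np.ascontiguousarray(i),(720,540),interpolation=cv2.INTER_CUBIC)
cv2.imwrite('pics/g1.png',a); s=r.sense(); print(s['eef_pos'],s['orientation'],s['qpos'].round(2))
E
```

```text
[0.57436124 0.21930934 0.11416729] [ 9.89580818e-01  1.43978410e-01  1.16800668e-04 -9.51714854e-05] [-0.03  0.57 -0.58  1.7   0.37  0.98 -2.03]
```

View pics/g1.png

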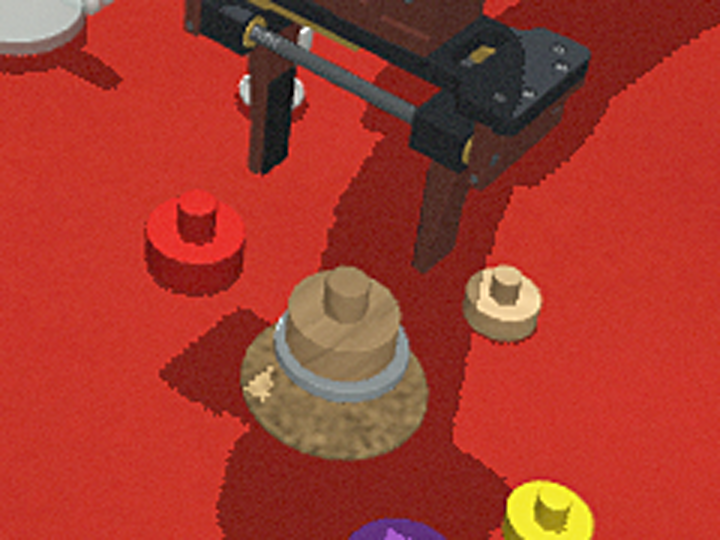

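The fingers straddle the lid: tips at crop (262,172) and (425,270), lid at (345,340). I need to shift about 0.8 cm towards +y.

>>> carry_out(
  moves=[1,0.4,-0.8,0,0,1,0.4,-0.8,0.5,0,1,0.4,-0.8,1.5,0,1,0.4,-0.8,2.5,0,1,0.4,-0.8,3.5,0,1,0.4,-0.8,4.5,0,1,0.4,-0.8,5.5,0,1,0.4,-0.8,6.5,0,1,0.4,-0.8,6.5,0,1,0.4,-0.8,6.5,0],
)

```text
clock: 4.15
eef_pos: [0.5757, 0.2279, 0.0488]
orientation: [0.99, 0.144, -0.0, -0.0]
contact_force: [-0.1, -0.5, 0.9]
finger_gap: 1.0
grip_force: 0.0
```

```bash
python3 - <<'E'
from h import *
c=snap('scene'); i=c['color'][270:420,305:505,::-1]; a=cv2.resize(np.ascontiguousarray(i),(800,600),interpolation=cv2.INTER_CUBIC)
cv2.imwrite('pics/g2.png',a); s=r.sense(); print(s['eef_pos'],s['orientation'],s['contact_force'])
E
```

```text
[0.57596494 0.22805382 0.04917307] [ 9.89584905e-01  1.43950297e-01  1.48958679e-04 -7.30622027e-05] [-0.06221662 -0.24476933  0.15777276]
```

View pics/g2.png

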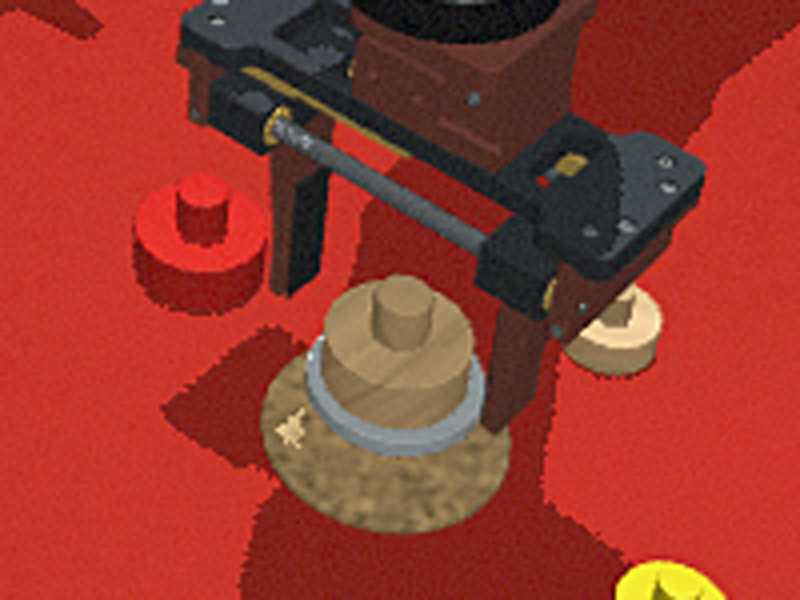

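The fingers straddle the lid evenly: tips at (305,295) and (490,430), cap axis near (400,350). The red and small tan look-alikes stay clear, so I'll descend and grip.

>>> carry_out(
  moves=[1,0,0,0.7,0,1,0,0,1.4,0,1,0,0,2.1,0,1,0,0,2.8,0,1,0,0,3.3,0,1,0,0,3.7,0,1,0,0,3.7,0,0.7,0,0,3.7,0,0.6,0,0,3.7,0,0.5,0,0,3.7,0],
  grip_force=40,
)

```text
clock: 5.2
eef_pos: [0.576, 0.2281, 0.0123]
orientation: [0.99, 0.144, 0.0, -0.0]
contact_force: [-0.3, -1.1, 0.2]
finger_gap: 0.768
grip_force: 27.5
```

>>> carry_out(
  moves=[0.5,0,0,0,0,0.5,0,0,0,0,0.5,0,0,0,0,0.5,0,0,0,0,0.5,0,0,0,0,0.5,0,0,-0.3,0,0.5,0,0,-0.6,0,0.5,0,0,-1.2,0,0.5,0,0,-2,0,0.5,0,0,-3,0],
)

```text
clock: 6.2
eef_pos: [0.5756, 0.2278, 0.0425]
orientation: [0.99, 0.144, -0.0, 0.0]
contact_force: [0.6, 0.5, -2.3]
finger_gap: 0.76
grip_force: 40.0
```

>>> carry_out(
  moves=[0.5,0,0,-1.5,0,0.5,0,0,-4,0,0.5,0,0,-7,0,0.5,0,0,-10,0,0.5,0,0,-13,0,0.5,0,0,-16,0,0.5,0,0,-19,0,0.5,0,0,-21.5,0,0.5,0,0,-23.5,0,0.5,0,0,-24,0],
)

```text
clock: 7.2
eef_pos: [0.5763, 0.2287, 0.2857]
orientation: [0.99, 0.144, 0.002, -0.001]
contact_force: [-0.6, 0.2, -2.2]
finger_gap: 0.763
grip_force: 40.0
```

>>> carry_out(
  moves=[0.5,-0.5,1.5,0,0,0.5,-1.3,4,0,0,0.5,-2.3,7,0,0,0.5,-3.3,10,0,0,0.5,-4.3,13,0,0,0.5,-5.2,16,0,0,0.5,-6.2,19,0,0,0.5,-7.1,22,0,0,0.5,-8.1,25,0,0,0.5,-9,28,0,0],
)

```text
clock: 8.2
eef_pos: [0.5677, -0.0688, 0.2806]
orientation: [0.99, 0.143, -0.001, -0.0]
contact_force: [0.2, -0.1, -2.6]
finger_gap: 0.765
grip_force: 40.0
```

>>> carry_out(
  moves=[0.5,-0.8,2.5,0,0,0.5,-1.5,4.8,0,0,0.5,-2,6.5,0,0,0.5,-2.3,7.2,0,0,0.5,-2.4,7.5,0,0,0.5,-2.4,7.5,1,0,0.5,-2.4,7.5,2,0,0.5,-2.4,7.5,2.5,0,0.5,-2.4,7.5,2.5,0,0.5,-2.4,7.5,2.5,0],
)

```text
clock: 9.2
eef_pos: [0.5677, -0.1443, 0.2569]
orientation: [0.99, 0.144, -0.0, -0.0]
contact_force: [0.0, -0.4, -1.8]
finger_gap: 0.767
grip_force: 40.0
```

```bash
python3 - <<'E'
from h import *
c=snap('scene'); t=snap('top')
f=lambda c,u,v:cv2.resize(np.ascontiguousarray(c['color'][v-75:v+75,u-50:u+50,::-1]),(400,600),interpolation=cv2.INTER_CUBIC)
cv2.imwrite('pics/g3.png',np.hstack([f(c,295,155),f(t,440,245)])); s=r.sense(); print(s['eef_pos'],s['orientation'],s['contact_force'],s['finger_gap'],s['clock'])
E
```

```text
[ 0.56789559 -0.14461037  0.25729868] [9.89559462e-01 1.44124909e-01 2.67824800e-04 9.87776688e-05] [-0.42813113  0.14258253 -1.94962839] 0.7633418569919186 9.3
```

View pics/g3.png

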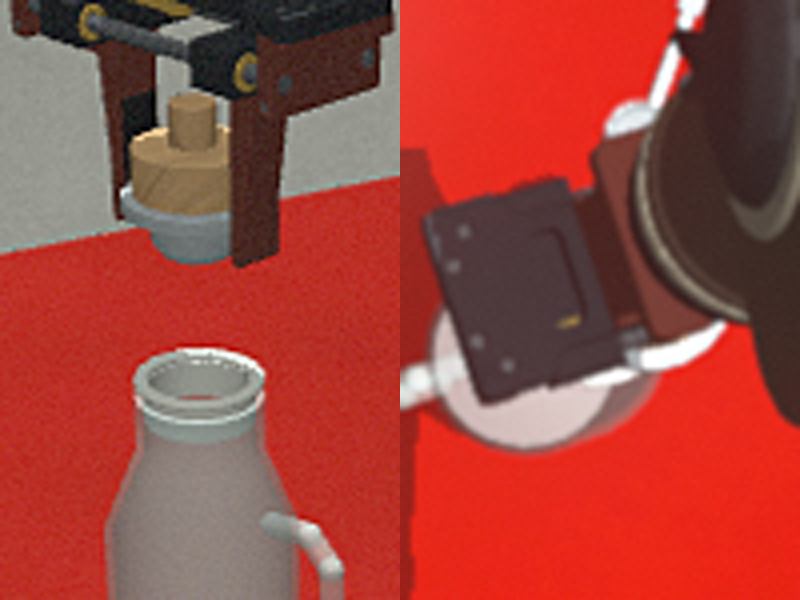

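The lid is level in the fingers: knob top at (192,100), with the plug above the collar ring centred at (199,378). I'll check lateral alignment by back-projecting each at its own height.

```bash
python3 - <<'E'
from h import *
c=np.load('pics/scene.npz')
f=lambda x,y:(245+(x+.5)/4-.5,80+(y+.5)/4-.5)
k=pt(c,*f(192,102),.320); m=pt(c,*f(199.5,379),.187)
print('knob',k,'collar',m,'diff',k-m)
v,u=np.mgrid[:480,:640];K=c['K'];E=c['extrinsics'];d=c['range_z']
p=(np.stack([(u-K[0,2])/K[0,0]*d,-(v-K[1,2])/K[1,1]*d,-d],-1)@E[:3,:3].T+E[:3,3]).reshape(-1,3)
col=c['color'].reshape(-1,3).astype(int)
n=np.hypot(p[:,0]-.568,p[:,1]+.145)<.036
tan=n&(p[:,2]>.27)&(col[:,0]-col[:,2]>50)
from scipy.optimize import least_squares
def fit(P,R):
    s=least_squares(lambda x:np.hypot(P[:,0]-x[0],P[:,1]-x[1])-R,[.568,-.145],loss='soft_l1',f_scale=.001);return s.x.round(4),len(P)
print('knob side',fit(p[tan&(p[:,2]>.303)&(p[:,2]<.317)],.011),'z max',p[tan][:,2].max())
print('cap side',fit(p[tan&(p[:,2]>.281)&(p[:,2]<.297)],.028))
cs=n&(p[:,2]>.170)&(p[:,2]<.1905);Q=p[cs]
print('collar ring mid',Q[:,:2].min(0),Q[:,:2].max(0), (Q.min(0)+Q.max(0))/2)
E
```

```text
knob [ 0.56911263 -0.13988811  0.32      ] collar [ 0.56778245 -0.14109818  0.187     ] diff [0.00133018 0.00121007 0.133     ]
knob side (array([ 0.5673, -0.1449]), 77) z max 0.4257884126564547
cap side (array([ 0.5666, -0.1444]), 207)
collar ring mid [ 0.53649892 -0.17509975] [ 0.59844357 -0.11194848] [ 0.56747124 -0.14352411  0.17956102]
```

>>> carry_out(
  moves=[0.5,0,0,1,0,0.5,0,0,2,0,0.5,0,0,3,0,0.5,0,0,4,0,0.5,0,0,5,0,0.5,0,0,5.7,0,0.5,0,0,6.2,0,0.5,0,0,6.7,0,0.5,0,0,7,0,0.5,0,0,7,0],
)

```text
clock: 10.3
eef_pos: [0.5675, -0.1449, 0.1867]
orientation: [0.99, 0.144, -0.0, -0.0]
contact_force: [-0.3, 0.3, -2.2]
finger_gap: 0.769
grip_force: 40.0
```

```bash
python3 - <<'E'
from h import *
s=r.sense(); print({k:np.round(s[k],4) for k in('eef_pos','contact_force','wrist_torque','finger_gap')})
E
```

```text
{'eef_pos': array([ 0.5675, -0.1449,  0.1867]), 'contact_force': array([-0.2765,  0.281 , -2.247 ]), 'wrist_torque': array([ 0.0249, -0.0257, -0.0147]), 'finger_gap': np.float64(0.7689)}
```

>>> carry_out(
  moves=[0.5,0,0,0.2,0,0.5,0,0,0.4,0,0.5,0,0,0.6,0,0.5,0,0,0.8,0,0.5,0,0,0.9,0,0.5,0,0,1,0,0.5,0,0,1.1,0,0.5,0,0,1.2,0,0.5,0,0,1.2,0,0.5,0,0,1.2,0],
)

```text
clock: 11.3
eef_pos: [0.5676, -0.1449, 0.175]
orientation: [0.99, 0.144, -0.0, 0.0]
contact_force: [-0.9, -0.2, -1.4]
finger_gap: 0.763
grip_force: 40.0
```

Just touching the collar. Now I'll press gently, about 8 mm.

>>> carry_out(
  moves=[0.5,0,0,0.1,0,0.5,0,0,0.2,0,0.5,0,0,0.3,0,0.5,0,0,0.4,0,0.5,0,0,0.45,0,0.5,0,0,0.5,0,0.5,0,0,0.55,0,0.5,0,0,0.6,0,0.5,0,0,0.6,0,0.5,0,0,0.6,0],
)

```text
clock: 12.3
eef_pos: [0.5678, -0.1449, 0.1692]
orientation: [0.99, 0.144, 0.0, 0.0]
contact_force: [-1.3, -0.3, 4.0]
finger_gap: 0.761
grip_force: 40.0
```

>>> carry_out(
  moves=[0.5,0,0,0.03,0,0.5,0,0,0.06,0,0.5,0,0,0.1,0,0.5,0,0,0.13,0,0.5,0,0,0.16,0,0.5,0,0,0.2,0,0.5,0,0,0.2,0,0.5,0,0,0.2,0,0.5,0,0,0.2,0,0.5,0,0,0.2,0],
)

```text
clock: 13.3
eef_pos: [0.5683, -0.1449, 0.1691]
orientation: [0.99, 0.144, 0.001, 0.001]
contact_force: [-5.9, 0.1, 18.3]
finger_gap: 0.757
grip_force: 40.0
```

>>> carry_out(
  moves=[0.5,0,0,-0.1,0,0.5,0,0,-0.2,0,0.5,0,0,-0.2,0,0.8,0,0,-0.2,0,0.85,0,0,-0.2,0,0.9,0,0,-0.2,0,1,0,0,-0.2,0,1,0,0,-0.2,0,1,0,0,-0.2,0,1,0,0,-0.2,0],
)

```text
clock: 14.3
eef_pos: [0.5676, -0.1449, 0.169]
orientation: [0.99, 0.144, 0.0, 0.0]
contact_force: [0.1, -1.1, 0.2]
finger_gap: 1.001
grip_force: 0.0
```

>>> carry_out(
  moves=[1,0,0,-1,0,1,0,0,-2,0,1,0,0,-3,0,1,0,0,-4,0,1,0,0,-5,0,1,0,0,-6,0,1,0,0,-7,0,1,0,0,-8,0,1,0,0,-8,0,1,0,0,-8,0],
)

```text
clock: 15.3
eef_pos: [0.5676, -0.1449, 0.249]
orientation: [0.99, 0.144, 0.0, 0.0]
contact_force: [-0.1, -0.3, -0.3]
finger_gap: 1.002
grip_force: 0.0
```

```bash
python3 - <<'E'
from h import *
c=snap('scene')
f=lambda c,u,v:cv2.resize(np.ascontiguousarray(c['color'][v-30:v+45,u-50:u+50,::-1]),(800,600),interpolation=cv2.INTER_CUBIC)
cv2.imwrite('pics/g4.png',f(c,295,165))
v,u=np.mgrid[:480,:640];K=c['K'];E=c['extrinsics'];d=c['range_z']
p=(np.stack([(u-K[0,2])/K[0,0]*d,-(v-K[1,2])/K[1,1]*d,-d],-1)@E[:3,:3].T+E[:3,3]).reshape(-1,3)
col=c['color'].reshape(-1,3).astype(int)
n=np.hypot(p[:,0]-.568,p[:,1]+.145)<.036
tan=n&(col[:,0]-col[:,2]>50)&(col[:,1]>90)
from scipy.optimize import least_squares
P=p[tan&(p[:,2]>.193)&(p[:,2]<.209)]
s=least_squares(lambda x:np.hypot(P[:,0]-x[0],P[:,1]-x[1])-.028,[.568,-.145],loss='soft_l1',f_scale=.001);print('cap',s.x,len(P))
for a,b in((.208,.216),(.228,.236)):
    Q=p[tan&(p[:,2]>a)&(p[:,2]<b)]; 
    if len(Q)>9: print('plane',np.linalg.lstsq(np.c_[Q[:,:2]-[.568,-.145],np.ones(len(Q))],Q[:,2],rcond=None)[0].round(4),len(Q))
s=r.sense(); print({k:np.round(s[k],4) for k in('eef_pos','contact_force','finger_gap')})
E
```

```text
cap [ 0.56669937 -0.14525091] 191
plane [-0.0131 -0.0231  0.2118] 262
plane [-0.0259 -0.0737  0.2317] 56
{'eef_pos': array([ 0.5674, -0.1449,  0.2486]), 'contact_force': array([ 0.5127,  0.8859, -1.147 ]), 'finger_gap': np.float64(0.997)}
```

View pics/g4.png

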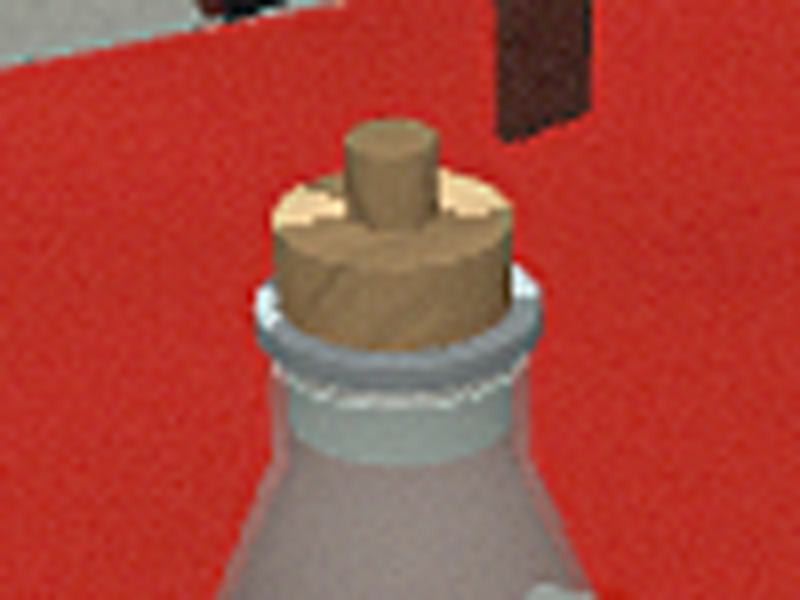

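Seated level: the flange is parallel on the flattened white ring at (400,395), cap top is at 0.212 and knob top at 0.232, as expected for home. Next I'll grip the knob.

>>> carry_out(
  moves=[0.5,0,0,0.5,0,0.5,0,0,1,0,0.5,0,0,1.5,0,0.5,0,0,2,0,0.5,0,0,2.5,0,0.5,0,0,3,0,0.5,0,0,3.2,0,0.5,0,0,3.4,0,0.5,0,0,3.4,0,0.5,0,0,3.4,0],
  grip_force=15,
)

```text
clock: 16.35
eef_pos: [0.5678, -0.1449, 0.2151]
orientation: [0.99, 0.144, 0.0, 0.0]
contact_force: [0.7, 0.6, -0.1]
finger_gap: 0.499
grip_force: 0.0
```

>>> carry_out(
  moves=[0.4,0,0,0,0,0.35,0,0,0,0,0.3,0,0,0,0,0.25,0,0,0,0,0.2,0,0,0,0,0.15,0,0,0,0,0.1,0,0,0,0,0.1,0,0,0,0,0.1,0,0,0,0,0.1,0,0,0,0],
)

```text
clock: 17.35
eef_pos: [0.5677, -0.145, 0.215]
orientation: [0.99, 0.144, 0.0, 0.0]
contact_force: [-0.3, -1.0, -0.0]
finger_gap: 0.245
grip_force: 15.0
```

Gap 0.245 × 88 = 21.6 mm, so that is the knob. Slow straight lift.

>>> carry_out(
  moves=[0.1,0,0,-0.1,0,0.1,0,0,-0.3,0,0.1,0,0,-0.5,0,0.1,0,0,-0.8,0,0.1,0,0,-1.1,0,0.1,0,0,-1.5,0,0.1,0,0,-2,0,0.1,0,0,-2.5,0,0.1,0,0,-3.2,0,0.1,0,0,-4,0],
)

```text
clock: 18.35
eef_pos: [0.5676, -0.1449, 0.2556]
orientation: [0.99, 0.144, -0.0, -0.0]
contact_force: [-0.4, 0.7, -0.6]
finger_gap: 0.249
grip_force: 15.0
```

>>> carry_out(
  moves=[0.1,0,0,-1,0,0.1,0,0,-2.2,0,0.1,0,0,-3.5,0,0.1,0,0,-4.8,0,0.1,0,0,-6,0,0.1,0,0,-7,0,0.1,0,0,-7.7,0,0.1,0,0,-8,0,0.1,0,0,-8,0,0.1,0,0,-8,0],
)

```text
clock: 19.35
eef_pos: [0.5674, -0.1449, 0.3345]
orientation: [0.99, 0.144, -0.0, -0.0]
contact_force: [0.2, 0.2, -0.9]
finger_gap: 0.246
grip_force: 15.0
```

```bash
python3 - <<'E'
from h import *
c=snap('scene')
cv2.imwrite('pics/g5.png',cv2.resize(np.ascontiguousarray(c['color'][60:285,170:470,::-1]),(800,600),interpolation=cv2.INTER_CUBIC))
s=r.sense(); print({k:np.round(s[k],4) for k in('eef_pos','contact_force','finger_gap','grip_force','qvel')})
E
```

```text
{'eef_pos': array([ 0.5674, -0.1449,  0.3344]), 'contact_force': array([-1.1045, -0.1544, -1.202 ]), 'finger_gap': np.float64(0.2454), 'grip_force': np.float64(15.0), 'qvel': array([ 0.0005,  0.0005, -0.    ,  0.0013, -0.0006, -0.0013,  0.0004])}
```

View pics/g5.png

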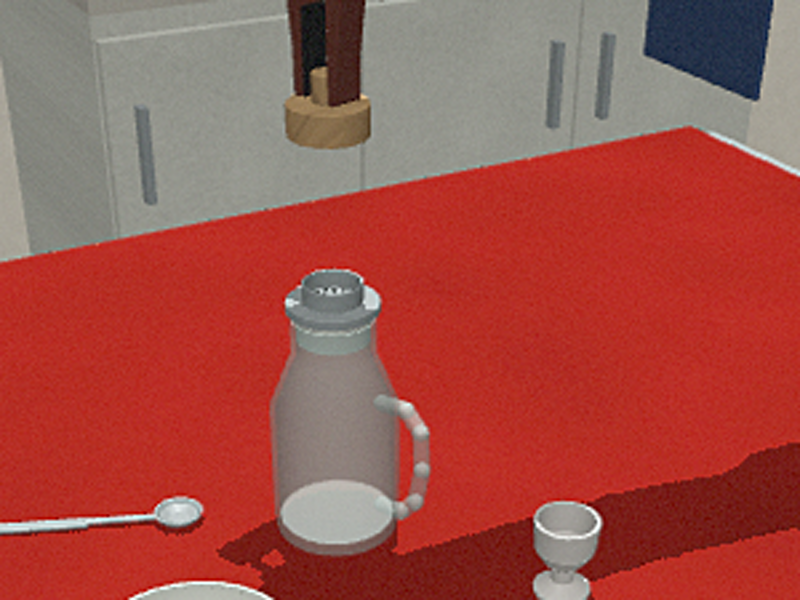

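The cap is held upright at (328,115). The strainer sits level at (333,300) with its ring bare, about 10 cm below. Handing in.

```bash
python3 -c "
from cell import r
print(r.close_job())"
```

```text
the job is handed in; nothing more can be done
None
```

The strainer is pressed home and level in the pitcher's mouth with the collar down on the glass, and the bamboo cap is held upright about 10 cm above it; I handed the job in after about 19 s on the robot's clock, with no verdict shown.

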